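# Raise the pail's wire bail and hang it on the pegboard hook

### The arm

A 7-joint arm with a two-finger parallel gripper is mounted at the origin on the work surface. World frame = base frame: x ahead of the robot, y to its left, z up, the work surface at z = 0. Lengths are in m, angles in rad, forces in N, time in s.
With the tool pointing down it reaches from about 0.4 to 0.85 m from the base axis. Payload 6.9 kg.
Tool frame: the origin (TCP) lies midway between the tips of the shut fingers; the grasp point (between the pads) lies 19 mm behind it; z points along the fingers, y is the line along which they close (so a half turn about z gives the same grasp; the last joint's range is limited). The gripper opens to 85 mm and grips with 20 to 120 N. Pads are 22 mm wide; open, the fingers measure 114 mm over their backs; the gripper's body (76 mm by 85 mm) begins 54 mm behind the grasp point. The pads swing forward as they close: fully open they stand 13 mm farther back than shut.
Start: joints at [1.373, 0.507, -0.238, 1.5, 0.126, 1.149, -0.155], TCP at [0.187, -0.596, 0.231] pointing down, gripper open.
Joint ranges: [-3.08, 3.08], [-0.24, 2.05], [-1.43, 1.35], [0, 2.5], [-1.52, 4.66], [0.17, 1.96], [-2.89, 2.89]. Speed limits (rad/s): [2.39, 2.39, 3.14, 3.14, 3.14, 3.14, 3.14].

### API

Orientations are given as a 3x3 rotation matrix whose columns are the frame's x, y, z axes.
In Python, from workcell import manip, cams gives the robot as it stands. The module is installed in compiled form; this text tells all that it offers.
- The arm moves only by the tool apply_moves, never from a script. Its argument "rows" is a list of rows, each a list of 6 numbers: the shift along the tool's x, y, z in m, then the turn, a rotation vector about the tool's x, y, z in rad. In form: [[tx, ty, tz, ax, ay, az], ...]. A call has 1 to 5 rows; each row shifts and turns the commanded pose from where the row before left it, along the tool's axes as they then stand; what a row does not reach is not made up. A row lasts 1/8 s, in which the tool goes at most 62.5 mm and 10.7 degrees, less where a joint would pass 70% of its speed; a pose out of reach is approached as far as the arm can. A call with a gripper value outside its range is refused whole. "fingers" is the finger opening in m, from 0 to 0.0854, set as the call begins (left out, the last holds). The fingers move at their own pace and stop on an object; "grip_force" is the grip in N (left out, the last holds). Time passes only in rows, so rows that do not move let the fingers close. It gives the time, the measured TCP pose, the force, the opening and the grip force at its end, in the units of the state.
- manip.read_state(): the state, without advancing time (a new reading comes with each control period).
- cams.get_image(name): name is "scene" or "top" or "wrist"; returns (picture, depth): 400x640x3 uint8, blue, green, red; 400x640 float32, m along the optical axis (not along the pixel's ray), 0 where there is no reading.
- cams.calibration(name): a dict with "K" (3x3 intrinsics, pixels), "D" ([k1, k2, p1, p2, k3] as OpenCV has them; the pictures are not rectified), "R" (3x3) and "t" (3): a world point X has camera coordinates R X + t; the wrist camera has in their place "tool_from_camera" (4x4, takes a point from camera to tool coordinates, whose origin is the TCP and whose axes are the flange's). Camera axes: x right, y down, z forward; pixel columns grow to the right and rows downward; lengths in m; the calibration is good to about 2 mm. A picture is of the moment at which its call begins: read the wrist's pose just before it. calibration takes no time and is no camera call.
- manip.sign_off(): hands the job in; it is judged then, once.
The state is a dict: "t": time; "q": joint angles; "joint_velocities": joint speeds; "joint_efforts": joint torques, N m; "eef_pos": TCP position; "tcp_rot": TCP orientation; "wrist_force": force on the tool from outside, world axes, zero at the start; "ft_torque": the same for the moment, N m; "gripper_width": finger opening in m; "grip_force": force on a finger pad.
Only numpy, scipy, OpenCV 4.12 (cv2) and the standard library are available. Lean on these libraries where they do the work, as an engineer would, in place of code of your own. Each camera call takes 0.05 s, during which the arm holds its last target. There are 200 camera calls.

### The job

Leaving the little steel pail standing where it is, swing its folded-down wire handle upright; then lift the pail by that handle and hang it over both prongs of the double hook on the white pegboard, in the dip just behind the upturned tips. Lower it until you feel both prongs take the load before you let go, gently: do not drop it, press hard on the hook or tip the pail. Leave the pump bottles and the tin as they are.

Things in the scene. Friction and masses are not known exactly. Their poses are not given: they have to be found in the camera images.
- pail_mid (a point): Open round steel pail, 76 mm across the rim, 62 mm high, about 300 g (varies), loose, standing on the vanity. Point: on its axis half-way up (31 mm above its underside); z is the pail's up axis. The bail's hinge line is parallel to this y axis and crosses the pail's axis 21 mm above this point. Folded, the bail lies out to the -x side.
- grip_mid (a point): Centre of the round ash sleeve (10 mm thick, 30 mm long) on the bail's top bar; y along the bar. The bail is a U of 5 mm steel wire: straight legs 43.5 mm either side run 100 mm from the hinge line to the bar, which is parallel to the hinge. Folded, the sleeve is 32 mm above the vanity, 55 mm clear of the pail wall. The sleeve spins on the bar.
- bail (a joint): Bail angle in rad: 0 folded down on a stop (legs 0.2 rad below level on the pail's -x side), 1.77 straight up, up to 3.0 on the other side. Light hinge friction (0.008 N m) keeps the bail up by itself within about 0.2 rad of upright; further off it falls.
- pegboard: White plastic pegboard, 300 mm wide, top edge 226 mm above the vanity, fixed on an ash foot, with two black hair clips hung near its sides. Origin on the vanity below the middle of the panel's front face; z up, y along the panel, -x straight out of the front face. In its middle is a steel double hook whose height is not known exactly (see hook_plumb).
- hook_plumb (a point): Point on the vanity plumb below the hook, 66 mm out of the panel; axes as the pegboard. Two 6 mm prongs at y = +-30 mm run along -x; each has a dip, flat 8 mm either side of here, a 9 mm shoulder behind and an upturned tip 14 mm up, 20 mm in front. Wire centre at the dip: 175 to 215 mm up, NOT measured: feel for it. It springs, 6000 N/m; load at most 12 N.
- bottle_a: Tallest pump bottle (48 mm across, 150 mm high, amber glass) on the round glass tray; origin at the centre of its underside. Leave alone.
- bottle_b: Middle pump bottle (48 mm across, 130 mm high, white ceramic) on the tray; origin at the centre of its underside. Leave alone.
- bottle_c: Shortest pump bottle (48 mm across, 115 mm high, clear) on the tray; origin at the centre of its underside. Leave alone.
- tin: Small round steel pill tin, 44 mm across, 18 mm high, on a clear acrylic riser 50 mm high; origin at the centre of its underside. Leave alone.

How it is judged:
By the outcome, as a careful person would: the job done as asked, in the order asked, and still so for the second after the job is handed in, with the robot touching nothing.
It also fails if it takes over 67 s, if anything falls off the work surface, if the arm or the gripper's body presses on something with over 40 N, if the wrist force passes 120 N, or if a joint passes its speed limit or range.

## Working session

There is one attempt and no reset: what is moved stays moved. The work goes in short steps, Python scripts to look and compute and a tool call to move; the robot and the scene stay as the last step left them, time stands still between calls to the robot, and variables do not carry over. Pictures are saved under pics/ and viewed, at most 10 in all, crops included, and the job is handed in when it is done.

Besides the shell and the picture viewer there is one more tool, called by a JSON object that holds its "api" and its "payload". apply_moves: Moves the arm, as the interface text tells. Its arguments: {"type":"object","properties":{"rows":{"type":"array"},"fingers":{"type":"number"},"grip_force":{"type":"number"}},"required":["rows"]}

```bash
mkdir -p pics
cat > h.py <<'E'
from workcell import manip, cams
import numpy as np, cv2
def grab(n):
    s=manip.read_state(); im,d=cams.get_image(n); c=cams.calibration(n)
    K=np.array(c["K"]);D=np.array(c["D"])
    if n=="wrist":
        T=np.array(c["tool_from_camera"]); Rt=np.array(s["tcp_rot"])
        Rw=Rt@T[:3,:3]; o=Rt@T[:3,3]+np.array(s["eef_pos"])
    else:
        R=np.array(c["R"]); Rw=R.T; o=-R.T@np.array(c["t"])
    return im,d,K,D,Rw,o
def world(g,px,z=None):
    """pixels -> world by depth, or onto plane z"""
    im,d,K,D,Rw,o=g
    px=np.asarray(px,float).reshape(-1,2)
    n=cv2.undistortPoints(px.reshape(-1,1,2),K,D).reshape(-1,2)
    r=np.c_[n,np.ones(len(n))]
    if z is None:
        dd=d[px[:,1].astype(int),px[:,0].astype(int)]
        return (r*dd[:,None])@Rw.T+o
    w=r@Rw.T
    return o+w*((z-o[2])/w[:,2])[:,None]
def cloud(g):
    H,W=g[1].shape; u,v=np.meshgrid(np.arange(W),np.arange(H))
    return world(g,np.c_[u.ravel(),v.ravel()]).reshape(H,W,3)
E
python3 - <<'E'
from h import *
s=manip.read_state(); print({k:np.round(v,3).tolist() for k,v in s.items()})
for n in("scene","top"):
    g=grab(n); cv2.imwrite(f"pics/{n}0.png",g[0]); np.savez(f"pics/{n}0.npz",*g); print(n,g[5].round(3),g[4].round(2).tolist(),g[2][0,0])
E
```

```text
{'t': 0.0, 'q': [1.373, 0.508, -0.238, 1.501, 0.126, 1.149, -0.155], 'joint_velocities': [0.0, 0.0, 0.002, -0.002, -0.0, 0.001, -0.0], 'joint_efforts': [0.001, -62.058, -2.187, -24.965, 0.013, 0.012, 0.0], 'eef_pos': [0.187, -0.596, 0.23], 'tcp_rot': [[0.954, 0.299, -0.001], [0.299, -0.954, 0.002], [-0.0, -0.002, -1.0]], 'wrist_force': [0.222, -0.374, 0.001], 'ft_torque': [0.022, -0.046, 0.018], 'grip_force': 0.0, 'gripper_width': 0.085}
scene [ 1.009 -0.217  0.802] [[0.64, 0.63, -0.44], [0.77, -0.51, 0.38], [0.02, -0.58, -0.81]] 378.1491269440088
top [0.386 0.128 1.1  ] [[-0.12, -0.97, 0.23], [-0.99, 0.12, -0.03], [-0.0, -0.23, -0.97]] 443.3784306702271
```

View pics/scene0.png

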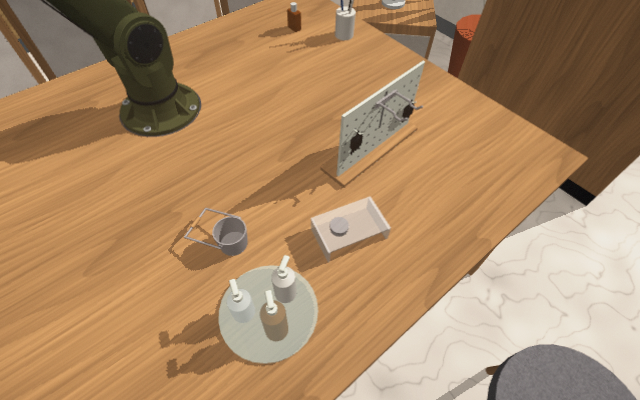

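View pics/top0.png

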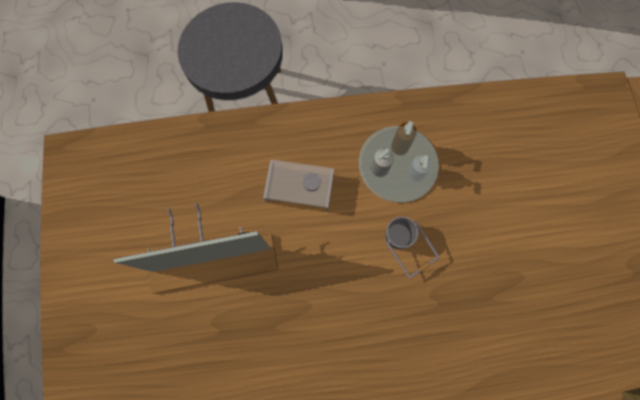

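Scene view: the pail is at (230,235) with its bail folded towards (195,225). The panel's front faces the scene camera, with the hook near (395,105). Top view: the rim is at (402,232), the bail's bar runs (410,276) to (438,257), and the prongs are near (172,225) and (200,220).

Run:
```python
from h import *
def ld(n):
    z=np.load(f"pics/{n}0.npz"); return [z[k] for k in z.files]
gs,gt=ld("scene"),ld("top")
for n,g in(("scene",gs),("top",gt)):
    P=cloud(g); im=g[0].astype(int); valid=g[1]>0
    # table height
    print(n,"table z",np.median(P[...,2][valid&(abs(P[...,2])<.03)]).round(4))
    sat=im.max(2)-im.min(2)
    # panel: white-ish, above table
    m=valid&(P[...,2]>.05)&(P[...,2]<.222)&(P[...,1]>.30)&(P[...,1]<.8)&(P[...,0]>.2)&(P[...,0]<.8)&(sat<40)
    Q=P[m]; print(n,"panel n",len(Q))
    if n=="scene":
        # RANSAC vertical plane: line fit in xy
        l=cv2.fitLine(Q[:,:2].astype(np.float32),cv2.DIST_HUBER,0,.003,.003).ravel()
        for _ in range(5):
            nr=np.array([-l[1],l[0]]);e=(Q[:,:2]-l[2:])@nr
            Qi=Q[abs(e)<.008]; l=cv2.fitLine(Qi[:,:2].astype(np.float32),cv2.DIST_L2,0,.003,.003).ravel()
        t=(Qi[:,:2]-l[2:])@l[:2]; print("line",l.round(4),"ext",np.percentile(t,[.5,99.5]).round(4),"ends",(l[2:]+np.outer([t.min(),t.max()],l[:2])).round(4).tolist(),"zmax",Qi[:,2].max())
        nr=np.array([-l[1],l[0]]); nr*=np.sign(nr[0])
        off=(P[...,:2]-l[2:])@nr; al=(P[...,:2]-l[2:])@l[:2]
        hk=valid&(off>.02)&(off<.11)&(abs(al)<.1)&(P[...,2]>.12)&(P[...,2]<.25)
        v,u=np.nonzero(hk); print(len(v)); 
        print(np.c_[u,v,(off[hk]*1e3).astype(int),(al[hk]*1e3).astype(int),(P[hk][:,2]*1e3).astype(int)][::max(1,len(v)//40)].tolist())
    else:
        hk=valid&(P[...,2]>.12)&(P[...,2]<.26)&(P[...,1]>.35)&(P[...,1]<.8)
        v,u=np.nonzero(hk); print("top hi",u.min(),u.max(),v.min(),v.max())
    # pail
    pm=valid&(P[...,2]>.05)&(P[...,2]<.075)&(P[...,1]>-.3)&(P[...,1]<.12)&(P[...,0]>.2)&(P[...,0]<.5)
    Q=P[pm]; v,u=np.nonzero(pm); (c,r)=cv2.minEnclosingCircle(np.c_[Q[:,0],Q[:,1]].astype(np.float32)); print(n,"rim",np.round(c,4),r,"px",u.min(),u.max(),v.min(),v.max())
print("top bar",world(gt,[[410,276],[438,257]],.032).round(4).tolist(),"rim c",world(gt,[[402,232]],.062).round(4))
print("top panel edge ends z.226",world(gt,[[115,260],[256,233]],.226).round(4).tolist())
print("top prong tips z.2",world(gt,[[171,210],[198,205]],.205).round(4).tolist())
print("bottles/tin",world(gt,[[405,127],[382,157],[420,165]],.14).round(3).tolist(),world(gt,[[312,182]],.068).round(3))
for n,g,b in(("scene",gs,(130,60,460,360)),("top",gt,(100,100,460,300))):
    pass
c=cv2.resize(gs[0][55:185,315:445],None,fx=4,fy=4,interpolation=3)[:600]
d=cv2.resize(gt[0][190:290,100:230],None,fx=2,fy=2,interpolation=3); e=cv2.resize(gt[0][200:290,370:460],None,fx=3,fy=3,interpolation=3)
o=np.zeros((600,800,3),np.uint8);o[:520,:520]=c;o[:200,530:790]=d;o[210:480,530:800]=e;cv2.imwrite("pics/c1.png",o)
```

```text
scene table z 0.0001
scene panel n 2521
line [ 0.0648 -0.9979  0.5491  0.408 ] ext [-0.1252  0.1063] ends [[0.5407, 0.5382], [0.5561, 0.3001]] zmax 0.22198124162090815
159
[[400, 95, 23, -8, 202], [400, 96, 22, -11, 197], [403, 96, 30, -11, 201], [403, 97, 32, -10, 200], [403, 98, 32, -10, 198], [406, 98, 41, -9, 203], [405, 99, 39, -8, 200], [408, 99, 46, -11, 202], [408, 100, 47, -11, 200], [408, 101, 49, -8, 199], [409, 102, 51, -10, 197], [414, 102, 23, -87, 136], [409, 103, 52, -9, 195], [413, 103, 20, -89, 129], [411, 104, 57, -11, 194], [410, 105, 57, -8, 192], [413, 105, 61, -15, 191], [386, 106, 26, 46, 201], [413, 106, 64, -11, 192], [421, 106, 84, -11, 204], [383, 107, 21, 50, 198], [386, 107, 28, 49, 201], [413, 107, 65, -10, 190], [416, 107, 71, -13, 192], [420, 107, 83, -9, 202], [423, 107, 88, -14, 202], [387, 108, 31, 47, 199], [413, 108, 66, -9, 188], [416, 108, 73, -12, 191], [419, 108, 82, -8, 199], [386, 109, 29, 49, 196], [389, 109, 37, 47, 200], [416, 109, 74, -10, 190], [388, 110, 35, 48, 196], [391, 110, 43, 48, 201], [391, 111, 44, 49, 199], [391, 112, 45, 49, 197], [394, 112, 51, 47, 200], [395, 113, 53, 44, 197], [395, 114, 55, 46, 196], [396, 115, 57, 45, 194], [396, 116, 58, 46, 192], [397, 117, 61, 44, 189], [396, 118, 62, 49, 190], [399, 118, 68, 46, 192], [406, 118, 87, 48, 206], [398, 119, 68, 49, 191], [401, 119, 74, 46, 193], [404, 119, 83, 49, 201], [407, 119, 89, 46, 203], [400, 120, 72, 46, 189], [403, 120, 82, 50, 197], [400, 121, 75, 50, 190]]Traceback (most recent call last):
  File "<stdin>", line 30, in <module>
    return umr_minimum(a, axis, None, out, keepdims, initial, where)
ValueError: zero-size array to reduction operation minimum which has no identity
```

Run:
```python
from h import *
def ld(n):
    z=np.load(f"pics/{n}0.npz"); return [z[k] for k in z.files]
gs,gt=ld("scene"),ld("top")
P=cloud(gs);V=gs[1]>0;im=gs[0].astype(int);sat=im.max(2)-im.min(2)
l=None
Q=P[V&(P[...,2]>.1)&(P[...,2]<.222)&(P[...,1]>.2)&(P[...,1]<.6)&(P[...,0]>.5)&(P[...,0]<.6)&(sat<40)]
l=cv2.fitLine(Q[:,:2].astype(np.float32),cv2.DIST_HUBER,0,.003,.003).ravel()
for _ in range(5):
    e=(Q[:,:2]-l[2:])@np.array([-l[1],l[0]]);Qi=Q[abs(e)<.006];l=cv2.fitLine(Qi[:,:2].astype(np.float32),cv2.DIST_L2,0,.003,.003).ravel()
t=(Qi[:,:2]-l[2:])@l[:2];print("panel",l.round(4),(l[2:]+np.outer([t.min(),t.max()],l[:2])).round(4).tolist())
for n,g in(("scene",gs),("top",gt)):
    P=cloud(g);V=g[1]>0;im=g[0].astype(int);sat=im.max(2)-im.min(2)
    print(n,"valid",V.mean())
    R=V&(P[...,1]>-.2)&(P[...,1]<.15)&(P[...,0]>.2)&(P[...,0]<.6)
    pm=R&(P[...,2]>.058)&(P[...,2]<.068)&(sat<45)
    v,u=np.nonzero(pm)
    if len(u): 
        Q=P[pm];print("rim",len(Q),cv2.minEnclosingCircle(Q[:,:2].astype(np.float32)),u.min(),u.max(),v.min(),v.max())
    bm=R&(P[...,2]>.015)&(sat<60);
    v,u=np.nonzero(bm)
    lo=P[...,2][bm];s=np.argsort(P[...,0][bm])[:40]
    print((np.c_[u,v][s][::3]).tolist(),(P[bm][s][::3]*1e3).astype(int).tolist())
print("top bar",world(gt,[[410,276],[438,257]],.032).round(4).tolist(),"rim c",world(gt,[[402,232]],.062).round(4))
print("top panel edge ends z.226",world(gt,[[115,260],[256,233]],.226).round(4).tolist())
print("prong tips",world(gt,[[171,210],[198,205]],.203).round(4).tolist())
print("bottle tops",world(gt,[[405,127],[382,157],[420,165]],.13).round(3).tolist(),world(gt,[[312,182]],.068).round(3))
c=cv2.resize(gs[0][55:185,315:445],None,fx=4,fy=4,interpolation=3)
d=cv2.resize(gt[0][190:290,100:230],None,fx=2,fy=2,interpolation=3); e=cv2.resize(gt[0][200:290,370:460],None,fx=3,fy=3,interpolation=3)
o=np.zeros((600,800,3),np.uint8);o[:520,:520]=c;o[:200,530:790]=d;o[210:480,530:800]=e;cv2.imwrite("pics/c1.png",o)
```

```text
panel [ 0.0649 -0.9979  0.5512  0.3744] [[0.5405, 0.5382], [0.5601, 0.2376]]
scene valid 0.9958671875
rim 160 ((0.5479527711868286, -0.08402197062969208), 0.039826877415180206) 212 245 216 246
[[204, 209], [203, 210], [204, 210], [208, 208], [202, 212], [201, 213], [201, 214], [208, 209], [209, 210], [211, 209], [210, 210], [213, 210], [214, 211], [192, 228]] [[441, -90, 32], [443, -94, 33], [444, -92, 32], [445, -81, 32], [446, -99, 32], [448, -102, 33], [449, -103, 32], [451, -84, 38], [452, -83, 34], [454, -78, 35], [456, -81, 36], [462, -76, 39], [466, -76, 38], [469, -139, 29]]
top valid 0.99580859375
rim 135 ((0.5456218123435974, -0.08250760287046432), 0.04126749932765961) 386 417 216 247
[[410, 278], [409, 277], [411, 276], [408, 276], [412, 275], [408, 275], [413, 274], [408, 274], [417, 272], [407, 273], [420, 271], [417, 271], [419, 270], [405, 271]] [[438, -88, 31], [440, -85, 35], [442, -91, 33], [443, -84, 32], [444, -93, 35], [445, -84, 34], [446, -97, 32], [448, -85, 31], [450, -107, 33], [450, -82, 36], [451, -114, 36], [452, -108, 32], [454, -112, 34], [456, -78, 38]]
top bar [[0.4431, -0.0895, 0.032], [0.4796, -0.1651, 0.032]] rim c [[ 0.5471 -0.0813  0.062 ]]
top panel edge ends z.226 [[0.5346, 0.5347, 0.226], [0.5557, 0.2428, 0.226]]
prong tips [[0.6306, 0.4205, 0.203], [0.6343, 0.3623, 0.203]]
bottle tops [[0.784, -0.116, 0.13], [0.716, -0.05, 0.13], [0.687, -0.135, 0.13]] [[0.695 0.117 0.068]]
```

View pics/c1.png

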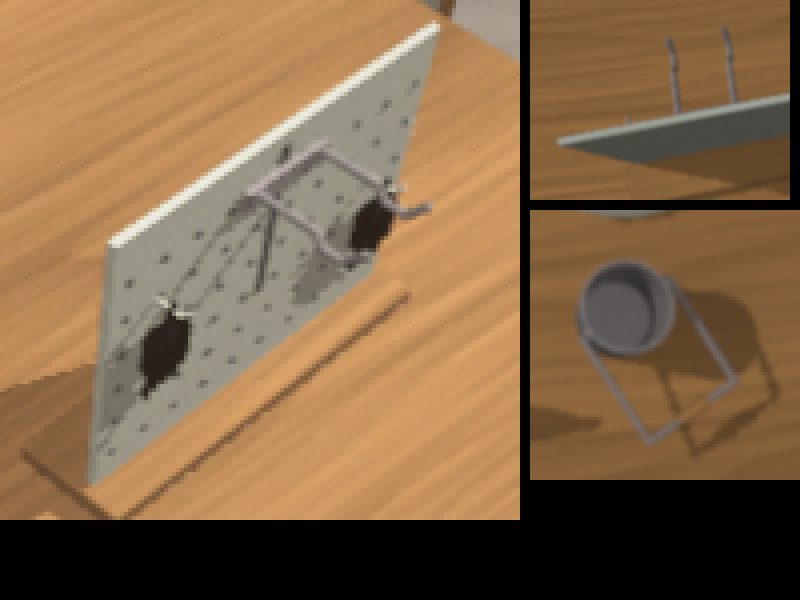

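The crops show the double hook with upturned tips facing +x world, and the bail pointing towards −x/−y of the pail. Estimates:
- **Pail:** (0.547, −0.083), yaw 27°.
- **Sleeve:** (0.461, −0.127, 0.032).
- **Hook plumb:** (0.616, 0.393), with the dip at about z 0.189.

Next I plan the approach.

```bash
cat >> h.py <<'E'
def plan(p,yaw,n):
    """n equal rows to TCP world p with tool down and tool-y at world angle yaw(deg)"""
    s=manip.read_state(); R=np.array(s["tcp_rot"]);p0=np.array(s["eef_pos"])
    a=np.radians(yaw);y=np.array([np.cos(a),np.sin(a),0]);z=np.array([0,0,-1.]);Rg=np.c_[np.cross(y,z),y,z]
    rv=cv2.Rodrigues(R.T@Rg)[0].ravel()/n; d=(np.array(p)-p0)/n; S=cv2.Rodrigues(rv)[0]
    for k in range(n):
        print([*(R.T@d).round(4).tolist(),*rv.round(3).tolist()]); R=R@S
E
python3 -c "
from h import *
plan([.455,-.13,.15],27.1,15)"
```

```text
[0.0264, -0.0243, 0.0054, -0.0, -0.0, -0.116]
[0.029, -0.0211, 0.0054, -0.0, -0.0, -0.116]
[0.0312, -0.0176, 0.0054, -0.0, -0.0, -0.116]
[0.0331, -0.0138, 0.0054, -0.0, -0.0, -0.116]
[0.0344, -0.0099, 0.0054, -0.0, -0.0, -0.116]
[0.0354, -0.0059, 0.0054, -0.0, -0.0, -0.116]
[0.0358, -0.0017, 0.0054, -0.0, -0.0, -0.116]
[0.0358, 0.0024, 0.0054, -0.0, -0.0, -0.116]
[0.0352, 0.0065, 0.0054, -0.0, -0.0, -0.116]
[0.0342, 0.0106, 0.0054, -0.0, -0.0, -0.116]
[0.0328, 0.0145, 0.0054, -0.0, -0.0, -0.116]
[0.0309, 0.0182, 0.0054, -0.0, -0.0, -0.116]
[0.0286, 0.0216, 0.0054, -0.0, -0.0, -0.116]
[0.0259, 0.0248, 0.0054, -0.0, -0.0, -0.116]
[0.0229, 0.0276, 0.0054, -0.0, -0.0, -0.116]
```

{"api": "apply_moves", "payload": {"rows": [[0.026,-0.024,0.005,0,0,-0.116],[0.029,-0.021,0.005,0,0,-0.116],[0.031,-0.018,0.005,0,0,-0.116],[0.033,-0.014,0.005,0,0,-0.116],[0.034,-0.01,0.005,0,0,-0.116]]}}

```text
t: 0.72
eef_pos: [0.2756, -0.4402, 0.2059]
tcp_rot: [[0.631, 0.776, -0.0], [0.776, -0.631, 0.0], [0.0, -0.001, -1.0]]
wrist_force: [0.3, -0.0, -0.3]
gripper_width: 0.0853
grip_force: 0.0
```

{"api": "apply_moves", "payload": {"rows": [[0.035,-0.006,0.005,0,0,-0.116],[0.036,-0.002,0.005,0,0,-0.116],[0.036,0.002,0.005,0,0,-0.116],[0.035,0.006,0.005,0,0,-0.116],[0.034,0.011,0.005,0,0,-0.116]]}}

```text
t: 1.35
eef_pos: [0.3639, -0.2849, 0.181]
tcp_rot: [[0.103, 0.995, -0.0], [0.995, -0.103, 0.0], [0.0, -0.0, -1.0]]
wrist_force: [1.0, 0.6, -0.7]
gripper_width: 0.0854
grip_force: 0.0
```

{"api": "apply_moves", "payload": {"rows": [[0.033,0.014,0.005,0,0,-0.116],[0.031,0.018,0.005,0,0,-0.116],[0.029,0.022,0.005,0,0,-0.116],[0.026,0.025,0.005,0,0,-0.116],[0.023,0.028,0.005,0,0,-0.116]]}}

```text
t: 1.98
eef_pos: [0.4536, -0.1285, 0.156]
tcp_rot: [[-0.459, 0.889, -0.0], [0.889, 0.459, 0.0], [0.0, -0.0, -1.0]]
wrist_force: [0.3, -0.1, -0.4]
gripper_width: 0.0851
grip_force: 0.0
```

Run:
```python
from h import *
s=manip.read_state(); print(s["t"],s["eef_pos"],np.array(s["q"]).round(2),s["wrist_force"]); print(np.array(s["tcp_rot"]).round(3).tolist())
g=grab("wrist"); cv2.imwrite("pics/w1.png",g[0]); np.savez("pics/w1.npz",*g)
P=cloud(g);V=g[1]>0; print(V.mean(), np.median(P[...,2][V&(abs(P[...,2])<.02)]))
m=V&(P[...,2]>.015)&(P[...,2]<.055)&(P[...,0]<.5)
v,u=np.nonzero(m); print(len(u), u.min(),u.max(),v.min(),v.max())
# bar frame coords about guess
c=np.array([.547,-.083]);ax=np.array([.89,.455]);ay=np.array([-.455,.89])
Q=P[m];lx=(Q[:,:2]-c)@ax;ly=(Q[:,:2]-c)@ay
k=lx<-.09; print("bar pts",k.sum(),Q[k].mean(0)); 
l=cv2.fitLine(Q[k][:,:2].astype(np.float32),cv2.DIST_HUBER,0,.003,.003).ravel();print(l)
print("ly ext",np.percentile(ly[k],[1,50,99]),"lx",np.percentile(lx[k],[1,50,99]))
r=V&(P[...,2]>.057)&(P[...,2]<.067); 
if r.sum():print("rim",r.sum(),cv2.minEnclosingCircle(P[r][:,:2].astype(np.float32)))
```

```text
1.975 [ 0.45361437 -0.1285392   0.15596168] [ 0.76  0.43 -0.76  2.    0.39  0.86  0.27] [ 0.25588692 -0.11640668 -0.41804462]
[[-0.459, 0.889, -0.0], [0.889, 0.459, 0.0], [0.0, -0.0, -1.0]]
0.99153125 -0.00039653605183398444
1090 320 401 148 240
bar pts 656 [ 0.45898664 -0.12451463  0.03442651]
[ 0.4481468  -0.89396     0.45898664 -0.12451462]
ly ext [-0.04395846  0.00348302  0.04637042] lx [-0.10218069 -0.09738858 -0.09073125]
rim 1977 ((0.6467381715774536, -0.09120118618011475), 0.13794414699077606)
```

View pics/w1.png

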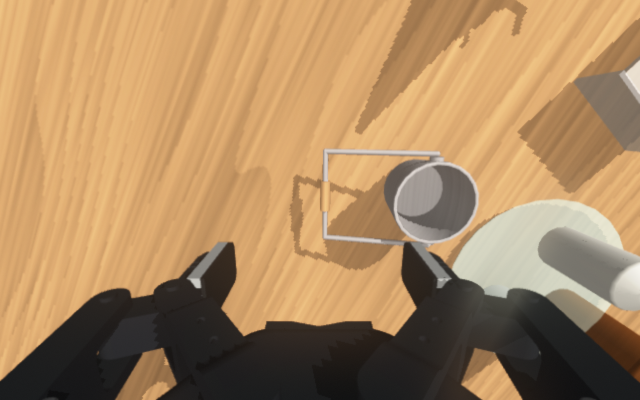

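Wrist view: the sleeve is at (325,196), the bar runs from (325,152) to (325,238), and the rim is centred near (436,202). I'll refine the rim and sleeve positions from this cloud.

Run:
```python
from h import *
z=np.load("pics/w1.npz");g=[z[k] for k in z.files]
P=cloud(g);V=g[1]>0;hsv=cv2.cvtColor(g[0],cv2.COLOR_BGR2HSV)
r=np.zeros_like(V);r[150:250,385:490]=1;r&=V&(P[...,2]>.058)&(P[...,2]<.066)
Q=P[r][:,:2]
from scipy.optimize import least_squares
f=least_squares(lambda p:np.hypot(*(Q-p[:2]).T)-p[2],[.547,-.083,.038],loss="soft_l1",f_scale=.001).x;print("rim fit",f.round(4),cv2.minEnclosingCircle(Q.astype(np.float32)),np.median(P[r][:,2]))
s=np.zeros_like(V);s[150:242,318:336]=1;s&=V&(P[...,2]>.022);
w=s&(hsv[...,1]>70);v,u=np.nonzero(w);print("sleeve px",u.mean(),v.mean(),v.min(),v.max(),P[w].mean(0),"topz",np.percentile(P[w][:,2],95), world(g,[[u.mean(),v.mean()]],.035))
plan([.4600,-.1260,.07],26.8,3)
```

```text
rim fit [ 0.5463 -0.0826  0.0359] ((0.5460377931594849, -0.08303142338991165), 0.03924940526485443) 0.06112124934832
sleeve px 324.44615384615383 197.69846153846154 180 236 [ 0.4605811  -0.12890655  0.03503815] topz 0.03705766958680242 [[ 0.46051497 -0.12876583  0.035     ]]
[-0.0014, 0.0007, 0.0287, 0.001, -0.001, 0.006]
[-0.0013, 0.0007, 0.0287, 0.001, -0.001, 0.006]
[-0.0013, 0.0008, 0.0287, 0.001, -0.001, 0.006]
```

{"api": "apply_moves", "payload": {"rows": [[-0.001,0.001,0.028,0,0,0.006],[-0.001,0.001,0.028,0,0,0.006],[-0.002,0.001,0.028,0,0,0.006],[0,0,0,0,0,0]], "fingers": 0.04, "grip_force": 20}}

```text
t: 2.52
eef_pos: [0.4565, -0.1315, 0.0708]
tcp_rot: [[-0.44, 0.898, -0.004], [0.898, 0.44, 0.001], [0.003, -0.003, -1.0]]
wrist_force: [-0.7, 0.3, 0.3]
gripper_width: 0.0405
grip_force: 0.0
```

Run:
```python
from h import *
g=grab("wrist"); cv2.imwrite("pics/w2.png",g[0])
P=cloud(g);V=g[1]>0
c=np.array([.546,-.0828]);ax=np.array([.8926,.4509]);ay=np.array([-.4509,.8926])
lx=(P[...,:2]-c)@ax;ly=(P[...,:2]-c)@ay
m=V&(abs(ly)<.06)&(lx<-.08)&(lx>-.12)&(P[...,2]>.02)&(P[...,2]<.05)
print(m.sum(),"ly",np.percentile(ly[m],[.5,99.5]))
for a,b in((-.04,-.02),(-.012,.012),(.02,.04)):
    k=m&(ly>a)&(ly<b)&(lx<-.088); print(a,k.sum(),lx[k].min() if k.any() else 0,np.median(lx[k]),lx[k].max(),P[k][:,2].max())
s=manip.read_state();e=s["eef_pos"];print(s["t"],e,"tool in pail:",(e[:2]-c)@ax,(e[:2]-c)@ay)
```

```text
1556 ly [-0.04556425  0.04514308]
-0.04 178 -0.09892242151268481 -0.09673018020897703 -0.09454815948159244 0.03494018922594483
-0.012 489 -0.10146988659737888 -0.0966250960948839 -0.09165296887583256 0.03809126476539745
0.02 228 -0.09906557313013065 -0.09699381951834972 -0.09433441304354749 0.03573823699730372
2.575 [ 0.45726875 -0.13147103  0.07195948] tool in pail: -0.10114728182003807 -0.003434839830512907
```

View pics/w2.png

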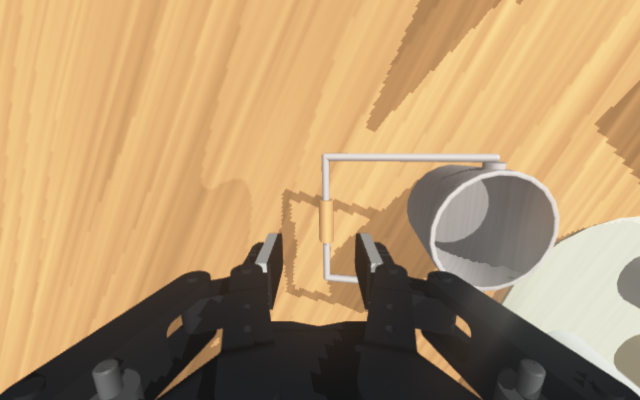

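Wrist view: the fingers straddle the bar. The sleeve, at (326,222), sits a few mm towards +x and +y of the tool. I'll correct for that and descend.

{"api": "apply_moves", "payload": {"rows": [[0.0035,0.0045,0.015,0,0,-0.01],[0,0,0.015,0,0,0],[0,0,0.014,0,0,0],[0,0,0.014,0,0,0],[0,0,0,0,0,0]]}}

```text
t: 3.2
eef_pos: [0.4596, -0.1264, 0.0132]
tcp_rot: [[-0.449, 0.894, -0.002], [0.894, 0.449, 0.0], [0.001, -0.002, -1.0]]
wrist_force: [-0.3, 0.2, 0.9]
gripper_width: 0.0399
grip_force: 0.0
```

Run:
```python
from h import *
s=manip.read_state();e=s["eef_pos"];c=np.array([.546,-.0828]);ax=np.array([.8926,.4509]);ay=np.array([-.4509,.8926])
print(s["t"],e,(e[:2]-c)@ax,(e[:2]-c)@ay,s["wrist_force"],np.array(s["tcp_rot"]).round(3).tolist())
```

```text
3.2 [ 0.45960434 -0.12635859  0.01315208] -0.09675733197895926 7.54076128522449e-05 [-0.34069638  0.20113177  0.90202918] [[-0.449, 0.894, -0.002], [0.894, 0.449, 0.0], [0.001, -0.002, -1.0]]
```

{"api": "apply_moves", "payload": {"rows": [[0,0,0,0,0,0],[0,0,0,0,0,0],[0,0,0,0,0,0],[0,0,0,0,0,0]], "fingers": 0.0, "grip_force": 25}}

```text
t: 3.7
eef_pos: [0.4605, -0.1266, 0.0146]
tcp_rot: [[-0.448, 0.894, 0.001], [0.894, 0.448, -0.0], [-0.0, 0.0, -1.0]]
wrist_force: [-0.4, -0.7, 1.4]
gripper_width: 0.0088
grip_force: 24.6
```

Run:
```python
from h import *
s=manip.read_state();print(s["t"],s["eef_pos"],s["gripper_width"],s["grip_force"],s["wrist_force"])
# arc rows: hinge z .052, r .1, phi from -0.2 to 1.571 ; along tool y, z up
ph=np.linspace(-.2,np.pi/2,26);y=-.1*np.cos(ph);z=.1*np.sin(ph)
for i in range(25):print([0,round(float(y[i+1]-y[i]),4),round(float(z[i]-z[i+1]),4)],end=" ")
```

```text
3.7 [ 0.46052346 -0.12663735  0.01457219] 0.008835931853174401 24.6074178814888 [-0.35534171 -0.69611894  1.37810218]
[0, -0.0012, -0.007] [0, -0.0007, -0.0071] [0, -0.0002, -0.0071] [0, 0.0003, -0.0071] [0, 0.0008, -0.007] [0, 0.0013, -0.007] [0, 0.0018, -0.0068] [0, 0.0023, -0.0067] [0, 0.0028, -0.0065] [0, 0.0032, -0.0063] [0, 0.0037, -0.0061] [0, 0.0041, -0.0058] [0, 0.0045, -0.0055] [0, 0.0049, -0.0052] [0, 0.0052, -0.0048] [0, 0.0055, -0.0044] [0, 0.0058, -0.004] [0, 0.0061, -0.0036] [0, 0.0063, -0.0031] [0, 0.0066, -0.0027] [0, 0.0067, -0.0022] [0, 0.0069, -0.0017] [0, 0.007, -0.0012] [0, 0.007, -0.0008] [0, 0.0071, -0.0003]
```

{"api": "apply_moves", "payload": {"rows": [[0,-0.001,-0.007,0,0,0],[0,-0.001,-0.007,0,0,0],[0,0,-0.007,0,0,0],[0,0,-0.007,0,0,0],[0,0,0,0,0,0]]}}

```text
t: 4.32
eef_pos: [0.4589, -0.1275, 0.0429]
tcp_rot: [[-0.448, 0.894, 0.001], [0.894, 0.448, -0.0], [-0.001, 0.001, -1.0]]
wrist_force: [2.1, 0.9, -0.9]
gripper_width: 0.009
grip_force: 24.5
```

{"api": "apply_moves", "payload": {"rows": [[0,0.001,-0.003,0,0,0],[0,0.001,-0.007,0,0,0],[0,0.001,-0.007,0,0,0],[0,0.002,-0.007,0,0,0],[0,0,0,0,0,0]]}}

```text
t: 4.95
eef_pos: [0.4634, -0.1252, 0.0669]
tcp_rot: [[-0.448, 0.894, 0.001], [0.894, 0.448, -0.0], [-0.001, 0.001, -1.0]]
wrist_force: [0.3, 0.4, -0.4]
gripper_width: 0.0091
grip_force: 24.5
```

{"api": "apply_moves", "payload": {"rows": [[0,0.0033,-0.008,0,0,0],[0,0.004,-0.0077,0,0,0],[0,0.0047,-0.0073,0,0,0],[0,0.0053,-0.0069,0,0,0],[0,0,0,0,0,0]]}}

```text
t: 5.58
eef_pos: [0.4792, -0.1173, 0.0968]
tcp_rot: [[-0.449, 0.894, 0.001], [0.894, 0.449, -0.0], [-0.001, 0.001, -1.0]]
wrist_force: [-1.8, 0.2, 1.3]
gripper_width: 0.009
grip_force: 24.7
```

{"api": "apply_moves", "payload": {"rows": [[0,0.0048,-0.0075,0,0,0],[0,0.0064,-0.0059,0,0,0],[0,0.0069,-0.0053,0,0,0],[0,0.0073,-0.0047,0,0,0],[0,0,0,0,0,0]]}}

```text
t: 6.2
eef_pos: [0.5019, -0.1057, 0.1203]
tcp_rot: [[-0.449, 0.894, 0.001], [0.894, 0.449, -0.0], [-0.001, 0.001, -1.0]]
wrist_force: [-3.2, 0.2, 4.4]
gripper_width: 0.009
grip_force: 25.0
```

{"api": "apply_moves", "payload": {"rows": [[0,-0.001,-0.0017,0,0,0],[0,0.0077,-0.004,0,0,0],[0,0,0,0,0,0]]}}

```text
t: 6.58
eef_pos: [0.5083, -0.1025, 0.1258]
tcp_rot: [[-0.449, 0.894, 0.001], [0.894, 0.449, 0.0], [-0.0, 0.001, -1.0]]
wrist_force: [-1.0, 0.5, 0.4]
gripper_width: 0.0088
grip_force: 24.7
```

{"api": "apply_moves", "payload": {"rows": [[0,0.008,-0.0036,0,0,0],[0,0.0083,-0.0028,0,0,0],[0,0,0,0,0,0]]}}

```text
t: 6.95
eef_pos: [0.5228, -0.0952, 0.132]
tcp_rot: [[-0.449, 0.894, 0.001], [0.894, 0.449, 0.0], [-0.0, 0.001, -1.0]]
wrist_force: [0.4, 0.7, 0.3]
gripper_width: 0.009
grip_force: 24.7
```

{"api": "apply_moves", "payload": {"rows": [[0,0.0088,-0.0019,0,0,0],[0,0.0088,-0.0011,0,0,0],[0,0.0083,-0.0004,0,0,0],[0,0,0,0,0,0]]}}

```text
t: 7.45
eef_pos: [0.5453, -0.0836, 0.1348]
tcp_rot: [[-0.449, 0.894, -0.0], [0.894, 0.449, 0.001], [0.001, 0.0, -1.0]]
wrist_force: [0.3, 0.2, -3.4]
gripper_width: 0.0088
grip_force: 24.4
```

Run:
```python
from h import *
s=manip.read_state();print(s["t"],s["eef_pos"],s["wrist_force"],s["q"].round(2) if hasattr(s["q"],"round") else s["q"])
g=grab("scene"); im=g[0];cv2.imwrite("pics/s2.png",cv2.resize(im[150:300,130:330],None,fx=3.5,fy=3.5))
P=cloud(g);V=g[1]>0;z=np.load("pics/scene0.npz");P0=cloud([z[k] for k in z.files])
def rim(P,V):
    r=V&(P[...,2]>.03)&(P[...,2]<.057)&(np.hypot(P[...,0]-.547,P[...,1]+.083)<.046)&(P[...,0]>.545);return P[r][:,:2]
from scipy.optimize import least_squares
for p in(P0,P):
    Q=rim(p,V);print(len(Q),least_squares(lambda a:np.hypot(*(Q-a).T)-.036,[.547,-.083],loss="soft_l1",f_scale=.001).x.round(4))
```

```text
7.45 [ 0.54532946 -0.08361845  0.13479689] [ 0.31653686  0.24822113 -3.38073525] [ 0.56  0.56 -0.7   1.82  0.45  0.92  0.12]
176 [ 0.5488 -0.0835]
153 [ 0.5451 -0.084 ]
```

View pics/s2.png

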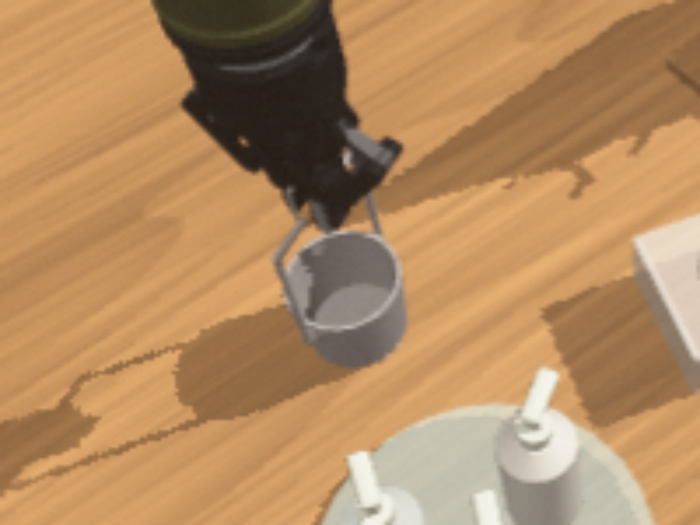

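The bail is upright and the pail is still standing in place, having shifted no more than about 3 mm. The load on the tool is already about the pail's weight. Now I lift.

{"api": "apply_moves", "payload": {"rows": [[0,0,-0.004,0,0,0],[0,0,-0.012,0,0,0],[0,0,-0.018,0,0,0],[0,0,-0.018,0,0,0],[0,0,-0.018,0,0,0]], "grip_force": 40}}

```text
t: 8.12
eef_pos: [0.5448, -0.0842, 0.2066]
tcp_rot: [[-0.448, 0.894, 0.001], [0.894, 0.448, -0.0], [-0.0, 0.0, -1.0]]
wrist_force: [0.6, 0.4, -4.2]
gripper_width: 0.0082
grip_force: 39.0
```

{"api": "apply_moves", "payload": {"rows": [[0,0,-0.012,0,0,0],[0,0,-0.008,0,0,0],[0,0,-0.003,0,0,0],[0,0,0,0,0,0]]}}

```text
t: 8.62
eef_pos: [0.5448, -0.0842, 0.2279]
tcp_rot: [[-0.448, 0.894, -0.0], [0.894, 0.448, 0.0], [0.0, -0.0, -1.0]]
wrist_force: [-0.3, 0.1, -4.3]
gripper_width: 0.0084
grip_force: 39.0
```

Run:
```python
from h import *
s=manip.read_state();print(s["t"],s["eef_pos"],s["wrist_force"])
g=grab("top");P=cloud(g);V=g[1]>0
# riser/tray obstacles footprint
m=V&(P[...,2]>.03)&(P[...,2]<.2)&(P[...,1]>.0)&(P[...,1]<.23)&(P[...,0]>.58)
print("riser",P[m].min(0),P[m].max(0))
plan([.655,.20,.228],3.7,18)
```

```text
8.625 [ 0.54475196 -0.08420475  0.22788686] [-0.32874586  0.08999383 -4.33050561]
riser [0.63360761 0.06063154 0.03018591] [0.76968425 0.22973536 0.07437603]
[0.0114, 0.0126, -0.0, -0.0, -0.0, 0.022]
[0.0116, 0.0123, -0.0, -0.0, -0.0, 0.022]
[0.0119, 0.012, -0.0, -0.0, -0.0, 0.022]
[0.0122, 0.0118, -0.0, -0.0, -0.0, 0.022]
[0.0124, 0.0115, -0.0, -0.0, -0.0, 0.022]
[0.0127, 0.0112, -0.0, -0.0, -0.0, 0.022]
[0.0129, 0.0109, -0.0, -0.0, -0.0, 0.022]
[0.0132, 0.0106, -0.0, -0.0, -0.0, 0.022]
[0.0134, 0.0103, -0.0, -0.0, -0.0, 0.022]
[0.0136, 0.01, -0.0, -0.0, -0.0, 0.022]
[0.0139, 0.0097, -0.0, -0.0, -0.0, 0.022]
[0.0141, 0.0094, -0.0, -0.0, -0.0, 0.022]
[0.0143, 0.0091, -0.0, -0.0, -0.0, 0.022]
[0.0145, 0.0088, -0.0, -0.0, -0.0, 0.022]
[0.0147, 0.0085, -0.0, -0.0, -0.0, 0.022]
[0.0149, 0.0081, -0.0, -0.0, -0.0, 0.022]
[0.015, 0.0078, -0.0, -0.0, -0.0, 0.022]
[0.0152, 0.0075, -0.0, -0.0, -0.0, 0.022]
```

{"api": "apply_moves", "payload": {"rows": [[0.004,0.004,0,0,0,0.007],[0.008,0.008,0,0,0,0.015],[0.0115,0.0125,0,0,0,0.022],[0.012,0.012,0,0,0,0.022],[0.012,0.0118,0,0,0,0.022]]}}

```text
t: 9.3
eef_pos: [0.5693, -0.0191, 0.228]
tcp_rot: [[-0.368, 0.93, 0.0], [0.93, 0.368, 0.001], [0.001, 0.0, -1.0]]
wrist_force: [-0.4, -0.6, -3.3]
gripper_width: 0.0084
grip_force: 39.0
```

{"api": "apply_moves", "payload": {"rows": [[0.0125,0.0115,0,0,0,0.022],[0.0127,0.0112,0,0,0,0.022],[0.013,0.011,0,0,0,0.022],[0.013,0.0106,0,0,0,0.022],[0.0134,0.0103,0,0,0,0.022]]}}

```text
t: 9.93
eef_pos: [0.5996, 0.0599, 0.2279]
tcp_rot: [[-0.263, 0.965, -0.0], [0.965, 0.263, 0.001], [0.001, -0.0, -1.0]]
wrist_force: [1.5, -0.2, -4.7]
gripper_width: 0.0083
grip_force: 39.0
```

{"api": "apply_moves", "payload": {"rows": [[0.0136,0.01,0,0,0,0.022],[0.014,0.0097,0,0,0,0.022],[0.014,0.0094,0,0,0,0.022],[0.0143,0.0091,0,0,0,0.022],[0.0145,0.0088,0,0,0,0.022]]}}

```text
t: 10.55
eef_pos: [0.6297, 0.139, 0.2277]
tcp_rot: [[-0.156, 0.988, -0.001], [0.988, 0.156, 0.001], [0.001, -0.0, -1.0]]
wrist_force: [0.2, -0.1, -4.0]
gripper_width: 0.0086
grip_force: 39.0
```

{"api": "apply_moves", "payload": {"rows": [[0.0147,0.0085,0,0,0,0.022],[0.0149,0.008,0,0,0,0.022],[0.01,0.005,0,0,0,0.022],[0.006,0.003,0,0,0,0.015],[0.003,0.001,0,0,0,0.007]]}}

```text
t: 11.18
eef_pos: [0.6489, 0.1888, 0.228]
tcp_rot: [[-0.068, 0.998, -0.0], [0.998, 0.068, -0.0], [-0.0, -0.0, -1.0]]
wrist_force: [0.1, 0.3, -3.0]
gripper_width: 0.0082
grip_force: 39.1
```

Run:
```python
from h import *
s=manip.read_state();print(s["t"],s["eef_pos"],s["wrist_force"],np.round(s["q"],2),np.round(s["tcp_rot"],3).tolist())
g=grab("scene");cv2.imwrite("pics/s3.png",cv2.resize(g[0][0:260,240:560],None,fx=2,fy=2))
g=grab("wrist");cv2.imwrite("pics/w3.png",g[0]);np.savez("pics/w3.npz",*g)
plan([.618,.36,.228],3.7,12)
```

```text
11.175 [0.6488854  0.18884954 0.22798869] [ 0.10142018  0.3167797  -3.0379232 ] [ 0.01  0.64 -0.61  1.35  0.37  1.27 -0.55] [[-0.068, 0.998, -0.0], [0.998, 0.068, -0.0], [-0.0, -0.0, -1.0]]
[0.0144, -0.0016, 0.0, -0.0, 0.0, 0.0]
[0.0144, -0.0016, 0.0, -0.0, 0.0, 0.0]
[0.0144, -0.0016, 0.0, -0.0, 0.0, 0.0]
[0.0144, -0.0016, 0.0, -0.0, 0.0, 0.0]
[0.0144, -0.0016, 0.0, -0.0, 0.0, 0.0]
[0.0144, -0.0016, 0.0, -0.0, 0.0, 0.0]
[0.0144, -0.0016, 0.0, -0.0, 0.0, 0.0]
[0.0144, -0.0016, 0.0, -0.0, 0.0, 0.0]
[0.0144, -0.0016, 0.0, -0.0, 0.0, 0.0]
[0.0144, -0.0016, 0.0, -0.0, 0.0, 0.0]
[0.0144, -0.0016, 0.0, -0.0, 0.0, 0.0]
[0.0144, -0.0016, 0.0, -0.0, 0.0, 0.0]
```

View pics/s3.png

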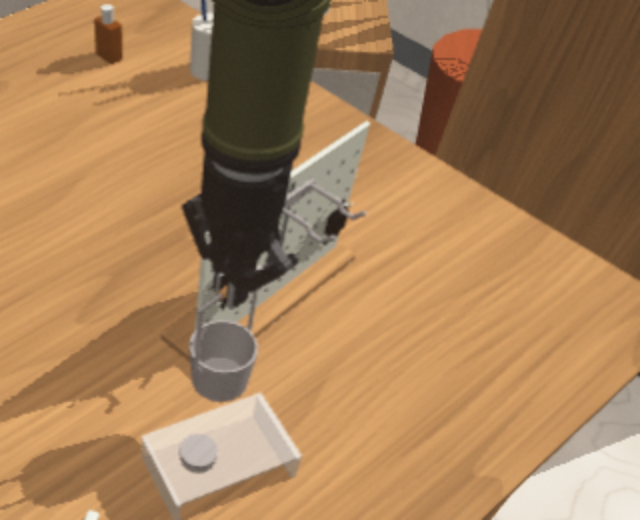

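The pail hangs plumb at the crop's (225,355), clear of the riser. The bail's legs must not sweep through the prongs, so I'll go out in front of the tips first and then come straight in along the panel's normal.

{"api": "apply_moves", "payload": {"rows": [[0.005,0.002,0,0,0,0],[0.01,0.004,0,0,0,0],[0.015,0.005,0,0,0,0],[0.017,0.004,0,0,0,0],[0.017,0.003,0,0,0,0]]}}

```text
t: 11.9
eef_pos: [0.6622, 0.2558, 0.228]
tcp_rot: [[-0.07, 0.998, -0.0], [0.998, 0.07, 0.001], [0.001, -0.0, -1.0]]
wrist_force: [-0.1, 0.5, -4.0]
gripper_width: 0.0085
grip_force: 39.1
```

{"api": "apply_moves", "payload": {"rows": [[0.017,0.003,0,0,0,0],[0.017,0.003,0,0,0,0],[0.017,0.003,0,0,0,0],[0.017,0.003,0,0,0,0],[0.017,0.003,0,0,0,0]]}}

```text
t: 12.52
eef_pos: [0.6716, 0.3407, 0.2281]
tcp_rot: [[-0.069, 0.998, 0.0], [0.998, 0.069, -0.0], [-0.0, 0.0, -1.0]]
wrist_force: [-0.0, 0.1, -4.1]
gripper_width: 0.0088
grip_force: 39.0
```

{"api": "apply_moves", "payload": {"rows": [[0.017,0.003,0,0,0,0],[0.016,0.002,0,0,0,0],[0.012,0.001,0,0,0,0],[0.008,0.001,0,0,0,0],[0.004,0,0,0,0,0]]}}

```text
t: 13.15
eef_pos: [0.6745, 0.3973, 0.228]
tcp_rot: [[-0.069, 0.998, -0.0], [0.998, 0.069, -0.0], [-0.0, -0.0, -1.0]]
wrist_force: [-0.1, -0.4, -5.0]
gripper_width: 0.0087
grip_force: 39.1
```

Run:
```python
from h import *
s=manip.read_state();e=s["eef_pos"];print(s["t"],e,s["wrist_force"],np.round(s["tcp_rot"],3).tolist())
l=np.array([.0649,-.9979]);nr=np.array([.9979,.0649]);o=np.array([.5503,.3895])
print("off,al",(e[:2]-o)@nr,(e[:2]-o)@l)
for n in("wrist","scene","top"):
    g=grab(n);P=cloud(g);V=g[1]>0
    if n=="wrist":cv2.imwrite("pics/w4.png",g[0])
    off=(P[...,:2]-o)@nr;al=(P[...,:2]-o)@l
    m=V&(off>.035)&(off<.10)&(abs(al)<.05)&(P[...,2]>.175)&(P[...,2]<.215)
    for sg in(-1,1):
        k=m&(sg*al>.015)&(sg*al<.042)&(off<.095)
        print(n,sg,k.sum(),"al",np.median(al[k]) if k.any() else 0,[(a,round(float(np.percentile(P[k&(off>a/1e3)&(off<a/1e3+.006)][:,2],80)),4)) for a in range(40,94,6) if (k&(off>a/1e3)&(off<a/1e3+.006)).sum()>1])
```

```text
13.15 [0.67451923 0.39733862 0.22799118] [-0.13881213 -0.37165797 -4.95127699] [[-0.069, 0.998, -0.0], [0.998, 0.069, -0.0], [-0.0, -0.0, -1.0]]
off,al 0.12446710059937624 0.00023966663147025925
wrist -1 785 al -0.0309170411368938 [(40, 0.2008), (46, 0.2006), (52, 0.1957), (58, 0.1918), (64, 0.1919), (70, 0.1952), (76, 0.2025), (82, 0.2053)]
wrist 1 681 al 0.028221752477334154 [(40, 0.201), (46, 0.2008), (52, 0.1965), (58, 0.1921), (64, 0.1918), (70, 0.1944), (76, 0.2009), (82, 0.2052)]
scene -1 63 al -0.029694282460947415 [(40, 0.2012), (46, 0.2003), (52, 0.1972), (58, 0.1921), (64, 0.1928), (70, 0.1917), (76, 0.1967), (82, 0.2047)]
scene 1 63 al 0.029974740309057283 [(40, 0.2005), (46, 0.2009), (52, 0.1991), (58, 0.194), (64, 0.1924), (70, 0.1928), (76, 0.1978), (82, 0.2053), (88, 0.2048)]
top -1 40 al -0.030261815138716536 [(40, 0.204), (46, 0.2022), (52, 0.1968), (58, 0.1935)]
top 1 0 al 0 []
```

View pics/w4.png

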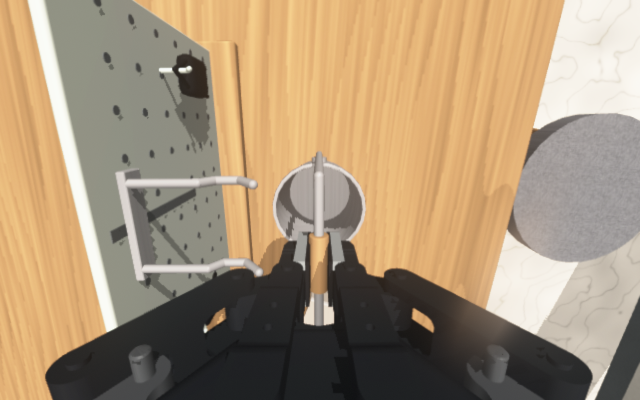

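Wrist view: the prong tips are at (252,184) and (258,270). The bar (x≈319) is parallel to the panel and centred between them. The dip's top surface is at z≈0.192, at 62–66 mm out. I come in above the dip.

{"api": "apply_moves", "payload": {"rows": [[0.001,-0.004,0,0,0,0.003],[0,-0.008,0,0,0,0],[0,-0.012,0,0,0,0],[0,-0.012,0,0,0,0],[0,-0.011,0,0,0,0]]}}

```text
t: 13.92
eef_pos: [0.6266, 0.3946, 0.2285]
tcp_rot: [[-0.066, 0.998, 0.0], [0.998, 0.066, 0.0], [0.0, 0.0, -1.0]]
wrist_force: [0.0, 0.8, -4.2]
gripper_width: 0.0087
grip_force: 39.1
```

{"api": "apply_moves", "payload": {"rows": [[0,-0.007,0,0,0,0],[0,-0.004,0,0,0,0],[0,-0.002,0,0,0,0],[0,0,0,0,0,0],[0,0,0,0,0,0]]}}

```text
t: 14.55
eef_pos: [0.6149, 0.3939, 0.2279]
tcp_rot: [[-0.066, 0.998, 0.0], [0.998, 0.066, -0.0], [-0.0, 0.0, -1.0]]
wrist_force: [-0.3, 0.9, -4.7]
gripper_width: 0.0087
grip_force: 39.0
```

{"api": "apply_moves", "payload": {"rows": [[0,0,0.006,0,0,0],[0,0,0.012,0,0,0],[0,0,0.012,0,0,0],[0,0,0.006,0,0,0],[0,0,0,0,0,0]]}}

```text
t: 15.18
eef_pos: [0.6144, 0.3937, 0.1912]
tcp_rot: [[-0.066, 0.998, -0.001], [0.998, 0.066, -0.001], [-0.001, -0.001, -1.0]]
wrist_force: [1.3, -0.3, -2.8]
gripper_width: 0.0085
grip_force: 39.1
```

Run:
```python
from h import *
s=manip.read_state();e=s["eef_pos"];print(s["t"],e,s["wrist_force"],s["ft_torque"])
l=np.array([.0649,-.9979]);nr=np.array([.9979,.0649]);o=np.array([.5503,.3895])
print("off,al",(e[:2]-o)@nr,(e[:2]-o)@l)
g=grab("wrist");cv2.imwrite("pics/w5.png",g[0])
```

```text
15.175 [0.6143569  0.39371376 0.19119759] [ 1.26915426 -0.33383788 -2.77723164] [-0.04650388  0.03674034  0.01717266]
off,al 0.06419585015519973 -4.761422478613141e-05
```

View pics/w5.png

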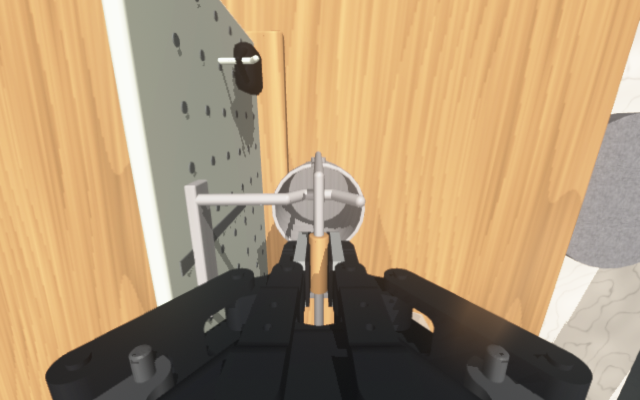

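Wrist view: the bar, at x≈319, lies between the shoulder kink (300) and the tip kink (330). That puts it over the dip. Now I lower slowly and feel for contact.

{"api": "apply_moves", "payload": {"rows": [[0,0,0.003,0,0,0],[0,0,0.004,0,0,0],[0,0,0.003,0,0,0],[0,0,0,0,0,0],[0,0,0,0,0,0]]}}

```text
t: 15.85
eef_pos: [0.6146, 0.3941, 0.1822]
tcp_rot: [[-0.066, 0.998, 0.0], [0.998, 0.066, 0.0], [0.0, 0.0, -1.0]]
wrist_force: [0.3, -0.2, -4.3]
gripper_width: 0.0086
grip_force: 39.0
```

{"api": "apply_moves", "payload": {"rows": [[0,0,0.001,0,0,0],[0,0,0.001,0,0,0],[0,0,0,0,0,0],[0,0,0,0,0,0]]}}

```text
t: 16.35
eef_pos: [0.6146, 0.394, 0.1801]
tcp_rot: [[-0.066, 0.998, 0.0], [0.998, 0.066, 0.0], [0.0, 0.0, -1.0]]
wrist_force: [0.6, 0.1, -3.8]
gripper_width: 0.0084
grip_force: 39.0
```

{"api": "apply_moves", "payload": {"rows": [[0,0,0.001,0,0,0],[0,0,0,0,0,0],[0,0,0,0,0,0]]}}

```text
t: 16.73
eef_pos: [0.6145, 0.394, 0.1791]
tcp_rot: [[-0.066, 0.998, -0.0], [0.998, 0.066, 0.0], [0.0, -0.0, -1.0]]
wrist_force: [0.2, -0.1, -4.0]
gripper_width: 0.0084
grip_force: 39.0
```

{"api": "apply_moves", "payload": {"rows": [[0,0,0.001,0,0,0],[0,0,0,0,0,0],[0,0,0,0,0,0]]}}

```text
t: 17.1
eef_pos: [0.6146, 0.394, 0.1781]
tcp_rot: [[-0.066, 0.998, -0.0], [0.998, 0.066, 0.0], [0.0, -0.0, -1.0]]
wrist_force: [-0.7, -0.4, -4.2]
gripper_width: 0.0083
grip_force: 39.0
```

{"api": "apply_moves", "payload": {"rows": [[0,0,0.001,0,0,0],[0,0,0,0,0,0],[0,0,0,0,0,0]]}}

```text
t: 17.48
eef_pos: [0.6146, 0.3941, 0.1772]
tcp_rot: [[-0.066, 0.998, 0.0], [0.998, 0.066, 0.0], [0.0, 0.0, -1.0]]
wrist_force: [-0.8, 0.1, -3.7]
gripper_width: 0.0085
grip_force: 39.2
```

{"api": "apply_moves", "payload": {"rows": [[0,0,0.001,0,0,0],[0,0,0,0,0,0],[0,0,0,0,0,0]]}}

```text
t: 17.85
eef_pos: [0.6146, 0.3941, 0.1764]
tcp_rot: [[-0.066, 0.998, 0.0], [0.998, 0.066, 0.0], [0.0, 0.0, -1.0]]
wrist_force: [-1.5, -0.3, -0.1]
gripper_width: 0.0084
grip_force: 39.5
```

{"api": "apply_moves", "payload": {"rows": [[0,0,0.0007,0,0,0],[0,0,0,0,0,0],[0,0,0,0,0,0]]}}

```text
t: 18.23
eef_pos: [0.6147, 0.3941, 0.1758]
tcp_rot: [[-0.066, 0.998, 0.0], [0.998, 0.066, 0.0], [0.0, 0.0, -1.0]]
wrist_force: [-0.8, -0.5, 2.4]
gripper_width: 0.0084
grip_force: 39.7
```

{"api": "apply_moves", "payload": {"rows": [[0,0,-0.0004,0,0,0],[0,0,0,0,0,0],[0,0,0,0,0,0]]}}

```text
t: 18.6
eef_pos: [0.6146, 0.3941, 0.1759]
tcp_rot: [[-0.066, 0.998, 0.0], [0.998, 0.066, 0.0], [0.0, 0.0, -1.0]]
wrist_force: [-0.3, 0.8, 2.9]
gripper_width: 0.0086
grip_force: 39.7
```

Run:
```python
from h import *
s=manip.read_state();print(s["t"],s["eef_pos"],s["wrist_force"],s["ft_torque"],np.round(s["tcp_rot"],4).tolist())
g=grab("wrist");P=cloud(g);V=g[1]>0
l=np.array([.0649,-.9979]);nr=np.array([.9979,.0649]);o=np.array([.5503,.3895])
off=(P[...,:2]-o)@nr;al=(P[...,:2]-o)@l
# prong top vs bar top heights on visible sides, and rim flatness
for a,b in((-.045,-.036),(-.026,-.017),(.017,.026),(.036,.045)):
    k=V&(al>a)&(al<b)&(abs(off-.064)<.006)&(P[...,2]>.17)&(P[...,2]<.22);print("bar",a,k.sum(),np.percentile(P[k][:,2],90) if k.any() else 0, np.median(off[k]) if k.any() else 0)
s=manip.read_state();print(s["wrist_force"],s["ft_torque"])
```

```text
18.6 [0.61459787 0.39410025 0.17585503] [-0.34447452  0.77767272  2.92287717] [-0.0676066   0.02153476  0.0560343 ] [[-0.066, 0.9978, 0.0001], [0.9978, 0.066, 0.0002], [0.0002, 0.0001, -1.0]]
bar -0.045 222 0.19546670722328022 0.06459729193758143
bar -0.026 177 0.1956799349812967 0.06460142197960055
bar 0.017 150 0.19569305878618107 0.06511557343848541
bar 0.036 0 0 0
[-0.3370393   0.06688778  2.12622271] [-0.03141352 -0.00170747  0.0147495 ]
```

{"api": "apply_moves", "payload": {"rows": [[0,0,-0.0004,0,0,0],[0,0,0,0,0,0],[0,0,0,0,0,0]], "grip_force": 20}}

```text
t: 19.02
eef_pos: [0.6146, 0.394, 0.1761]
tcp_rot: [[-0.066, 0.998, -0.0], [0.998, 0.066, 0.0], [0.0, -0.0, -1.0]]
wrist_force: [0.9, 0.2, 0.9]
gripper_width: 0.0088
grip_force: 39.6
```

{"api": "apply_moves", "payload": {"rows": [[0,0,0,0,0,0],[0,0,0,0,0,0]], "fingers": 0.013}}

```text
t: 19.27
eef_pos: [0.6145, 0.3939, 0.176]
tcp_rot: [[-0.066, 0.998, -0.0], [0.998, 0.066, -0.0], [-0.0, -0.0, -1.0]]
wrist_force: [-0.1, 0.3, 0.7]
gripper_width: 0.0128
grip_force: 0.0
```

{"api": "apply_moves", "payload": {"rows": [[0,0,0,0,0,0],[0,0,0,0,0,0],[0,0,0,0,0,0]], "fingers": 0.03}}

```text
t: 19.65
eef_pos: [0.6146, 0.394, 0.1762]
tcp_rot: [[-0.066, 0.998, 0.0], [0.998, 0.066, 0.0], [0.0, 0.0, -1.0]]
wrist_force: [0.8, -0.4, -0.8]
gripper_width: 0.0299
grip_force: 0.0
```

Run:
```python
from h import *
s=manip.read_state();print(s["t"],s["eef_pos"],s["wrist_force"],s["gripper_width"])
g=grab("wrist");P=cloud(g);V=g[1]>0
l=np.array([.0649,-.9979]);nr=np.array([.9979,.0649]);o=np.array([.5503,.3895])
off=(P[...,:2]-o)@nr;al=(P[...,:2]-o)@l
for a,b in((-.045,-.036),(-.026,-.017),(-.01,.01),(.017,.026)):
    k=V&(al>a)&(al<b)&(abs(off-.064)<.012)&(P[...,2]>.17)&(P[...,2]<.22);print("bar",a,k.sum(),np.percentile(P[k][:,2],90) if k.any() else 0, np.median(off[k]) if k.any() else 0)
```

```text
19.65 [0.61458708 0.39397144 0.17620923] [ 0.79541429 -0.42292658 -0.76595063] 0.029912112753271547
bar -0.045 217 0.19592323596388134 0.06458344644956962
bar -0.026 177 0.196062135108961 0.06504757647101148
bar -0.01 736 0.1982937465834809 0.0645939870689247
bar 0.017 149 0.19603906864345536 0.06509399378528376
```

The bar stays level in the dip with the fingers open. Now I retreat straight up.

{"api": "apply_moves", "payload": {"rows": [[0,0,-0.005,0,0,0],[0,0,-0.008,0,0,0],[0,0,-0.01,0,0,0],[0,0,-0.015,0,0,0],[0,0,-0.02,0,0,0]]}}

```text
t: 20.32
eef_pos: [0.6145, 0.394, 0.2353]
tcp_rot: [[-0.066, 0.998, -0.0], [0.998, 0.066, -0.0], [-0.0, -0.0, -1.0]]
wrist_force: [0.3, -0.1, -0.7]
gripper_width: 0.0301
grip_force: 0.0
```

{"api": "apply_moves", "payload": {"rows": [[0,0,-0.025,0,0,0],[0,0,-0.025,0,0,0],[0,0,-0.02,0,0,0],[0,0,0,0,0,0],[0,0,0,0,0,0]]}}

```text
t: 20.95
eef_pos: [0.6144, 0.3938, 0.3037]
tcp_rot: [[-0.066, 0.998, -0.0], [0.998, 0.066, -0.0], [-0.0, -0.0, -1.0]]
wrist_force: [-0.7, -0.2, -0.4]
gripper_width: 0.0295
grip_force: 0.0
```

Run:
```python
from h import *
s=manip.read_state();print(s["t"],s["eef_pos"],s["wrist_force"])
g=grab("scene");a=cv2.resize(g[0][40:200,290:490],None,fx=2,fy=2)
w=grab("wrist");b=cv2.resize(w[0],None,fx=.6,fy=.6)
o=np.zeros((320,784,3),np.uint8);o[:,:400]=a;o[:240,400:]=b;cv2.imwrite("pics/f.png",o)
P=cloud(w);V=w[1]>0
l=np.array([.0649,-.9979]);nr=np.array([.9979,.0649]);c=np.array([.5503,.3895])
off=(P[...,:2]-c)@nr;al=(P[...,:2]-c)@l
for lo,hi in((-.045,-.036),(-.026,-.017),(-.01,.01),(.017,.026),(.036,.045)):
    k=V&(al>lo)&(al<hi)&(abs(off-.064)<.015)&(P[...,2]>.193)&(P[...,2]<.22);print("bar",lo,k.sum(),np.percentile(P[k][:,2],90) if k.any() else 0, np.median(off[k]) if k.any() else 0)
```

```text
20.95 [0.6143787  0.39383717 0.30372725] [-0.69009191 -0.23018949 -0.44977727]
bar -0.045 49 0.19604659547722017 0.06488699253048158
bar -0.026 47 0.19631147994182882 0.06491173492639955
bar -0.01 226 0.19826752742183018 0.06493433828934145
bar 0.017 44 0.19617017884835974 0.06496472225943165
bar 0.036 41 0.19606929642682086 0.0649870886386242
```

View pics/f.png

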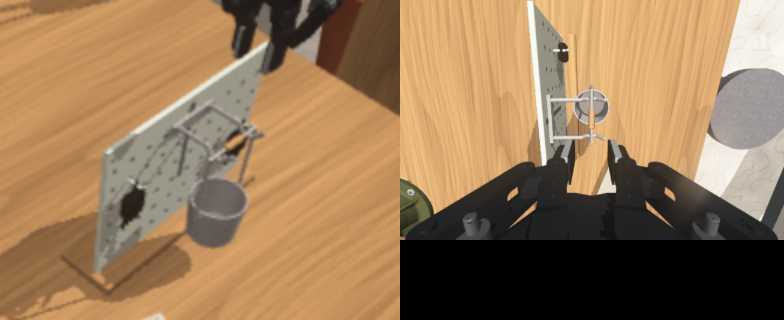

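The pail hangs plumb on both prongs. The bar is level and 65 mm out, in the dip, and the gripper is clear. I'm handing in.

```bash
python3 -c "
from workcell import manip
print(manip.sign_off())"
```

```text
the job is handed in; nothing more can be done
None
```

The pail hangs plumb by its handle on both prongs, in the dip behind the tips; I lowered it until the hook carried its full weight (about 7 N at most) before letting go, it had shifted about 3 mm on the vanity while I swung the handle up, and the job is handed in at about 21 s.

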